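# Set the slide switch behind the guard with the bent rod

### The arm

A 7-joint arm with a two-finger parallel gripper is mounted at the origin on a cart in front of the work surface, level with it; the furniture and walls round the work are solid. World frame = base frame: x ahead of the robot, y to its left, z up, the work surface at z = 0. Lengths are in m, angles in degrees, forces in N, time in s.
With the tool pointing down it reaches from about 0.425 to 0.925 m from the base axis. Payload 6.8 kg.
Tool frame: the origin (TCP) lies on the centre line of the jaws, within the pads' length; the fingertips stand 14 mm ahead of it and the grasp point (between the pads) lies 5 mm behind it; z points along the fingers, y is the direction in which the jaws open and shut (so a half turn about z gives the same grasp; the last joint's range is limited). The gripper opens to 85 mm and grips with 20 to 120 N. Pads are 22 mm wide; open, the fingers measure 114 mm over their backs; the gripper's body (76 mm by 85 mm) begins 54 mm behind the grasp point. The pads swing forward as they close: fully open they stand 13 mm farther back than shut.
Start: joints at [-6.194, 27.33, 1.283, 89.118, -0.659, 63.558, -4.761], TCP at [0.675, 0, 0.245] pointing down, gripper open.
Joint ranges: [-169.35, 169.35], [-19.33, 120.38], [-80.79, 83.38], [13.8, 139.57], [-78.32, 258.32], [9.67, 109.79], [-169.56, 169.56]. Speed limits (degrees/s): [136.94, 136.94, 180, 180, 180, 180, 180].

### API

Orientations are given as a 3x3 rotation matrix whose columns are the frame's x, y, z axes.
In Python, from cell import monitor, imaging, workorder, models gives the robot as it stands.
- The arm moves only by the shell command python3 -m handwheel 'ROWS' [FORCE]. ROWS is text: rows parted by semicolons, each of 5 numbers parted by spaces: the shift along the tool's x, y, z in units of 25 mm (1.0 is 25 mm), then the turn about the tool's z in units of 8 degrees (1.0 is 8 degrees), then the closure, from 0 (fully open) to 1 (shut). A call has 1 to 20 rows; each row is the pose to reach, as a shift and turn from the pose measured when the call began, along the tool's axes at that moment; what a row does not reach only later rows make up. A row lasts 1/10 s, in which the tool goes at most 50 mm and 8.59 degrees, less where a joint would pass 70% of its speed; a pose out of reach is approached as far as the arm can. A call with a gripper value outside its range is refused whole. The fingers move at their own pace and stop on an object; FORCE is the grip in N (left out, the last holds). Time passes only in rows, so rows that repeat a pose let the fingers close. It gives the time, the measured TCP pose, the force and the opening at its end, in the units of the state.
- monitor.sense(): the state, without advancing time (a new reading comes with each control period).
- imaging.capture(name): name is "scene" or "side" or "wrist"; returns (picture, depth): 480x640x3 uint8, red, green, blue; 480x640 float32, m along the optical axis (not along the pixel's ray), 0 where there is no reading.
- imaging.camera_info(name): a dict with "mtx" (3x3 intrinsics, pixels), "k1" (the pictures are not rectified: a ray, as slopes to the right and down, at radius r is drawn at 1 + k1 r^2 times it, then the intrinsics apply), "cam_to_world" (4x4, takes a point from camera to world coordinates). Camera axes: x right, y down, z forward; pixel columns grow to the right and rows downward; lengths in m; the calibration is good to about 2 mm. A picture is of the moment at which its call begins: read the wrist's pose just before it. camera_info takes no time and is no camera call; for the wrist camera it gives the pose at the moment of the call.
- workorder.close_job(): hands the job in, once; it reports no verdict.
Trained networks look in the newest picture that a camera, given by its name, has taken for a name from the list of things; names that differ only in an ending like _2 or _b are one class to them, and where a whole thing is asked for, a point or a joint stands for the part that bears it (a point fixed in the world has none). Each returns a list of dicts, best first, with "p" (0 to 1); they miss things now and then, are a little off and sometimes report something else, mostly with a low value. They report only what shows in the picture. A call takes as long as a camera call. They do not tell look-alikes from the thing itself.
- models.recognise(target, camera): "position" ([x, y, z] in m, in the coordinates of the camera as it stood for that picture, good to about 4 mm: the middle of the surface that is visible of it).
- models.tip_of(target, camera): "position" ([x, y, z] in m, in the coordinates of the camera as it stood for that picture, good to about 4 mm: a listed point, or the origin of a listed thing).
The state is a dict: "clock": time; "qpos": joint angles; "joint_velocities": joint speeds; "joint_torque": joint torques, N m; "ee_pos": TCP position; "ee_rot": TCP orientation; "force": force on the tool from outside, world axes, zero at the start; "wrist_torque": the same for the moment, N m; "finger_gap": finger opening in m.
Only numpy, scipy, OpenCV 4.12 (cv2) and the standard library are available. Lean on these libraries where they do the work, as an engineer would, in place of code of your own. Each camera call takes 0.05 s, during which the arm holds its last target.

### The job

Take the bent rod from its cradle, reach over the sheet-metal guard with it and push the slide switch behind the guard all the way to the left (as seen from the robot), then keep it pressed against its end stop with about 5 N for at least a full second so that its catch takes. Never load the slide with more than 10 N, move it only with the rod, and do not knock the guard or disturb the other things on the bench. Afterwards leave the slide fully left and lay the rod back in both notches of its cradle as it was, leg hanging down.

Things in the scene. Friction and masses are not known exactly. Their poses are not given: they have to be found in the camera images.
- rod_handle (a point): Centre of the handle of the loose bent rod (about 0.2 kg): a black flat-sided bar 100 mm long (x), 18 wide (y), 20 high (z), lying level in the cradle; grasp its middle from above across the 18 mm. A steel rod 10 mm thick leaves its +x end and bends straight down 85 mm ahead of this point; the leg ends 125 mm below it. Axes are the rod's.
- rod_foot (a point): Lower end of the rod's leg: 85 mm ahead (+x) of and 125 mm below the handle's centre. Axes as rod_handle.
- cradle: Fixed metal cradle; origin: centre of its underside. Two uprights, 8 mm thick, 38 mm before and behind the centre (x), each with an open notch 24 mm wide in y: seat at z = 140 mm, cheeks to 160, flared to 45 mm wide at 176 mm. The seated handle's centre is 150 mm above the origin, rod x along cradle x, leg beyond the +x upright. Cradle and switch unit may stand left or right of each other.
- unit: Fixed switch unit on a 150 x 170 mm base plate; origin: centre of its underside, x from the guard to the box (away from the robot), y to the left, z up. A grey control box 160 mm wide (y) has its front face at x = +20 mm, back at +80, top at z = 119 mm. The gap between the guard and the face is 66 mm wide; the slide's tab stands in it.
- guard: Fixed sheet-metal guard, 160 mm wide, 3 mm thick, upright across the unit at the unit's x = -48 mm; origin: centre of its lower edge; its top is 118 mm above it (123 mm above the bench). Axes as the unit's. Contact above 8 N with rod or robot counts as knocking it.
- slide (a joint): Travel of the slide switch along the unit's +y (m): 0 = right stop, 0.040 = left stop (wanted). Friction about 1.2 N; stays where left. Its steel tab, 26 mm (x) by 10 (y) by 22 (z), is centred at the unit's x = +4.5 mm, z = 42 mm, y = travel - 20 mm + s. The slide's mounting plate is adjustable: s is not measured, anything from -12 to +12 mm, so tab and stop must be found by touch. Starts at 0 to 12 mm.
- tape_1: Bystander, to be left alone: black roll of tape lying flat, 62 mm across, 19 mm high; origin under its centre
- screwdriver: Bystander, to be left alone: screwdriver lying down, 163 mm long, 22 mm high; origin under its middle
- pen_1: Bystander, to be left alone: pen lying down, 135 mm long; origin under its middle
- flux_bottle: Bystander, to be left alone: upright white dropper bottle, 51 mm across, 140 mm high; origin under its centre
- torn_carton: Fixed tall open carton at the back, between and behind the places of cradle and switch unit, much taller than both. Its nearest corner stands about 170 mm nearer the robot (-x) and 50 mm to the right (-y) of its origin: pass in front of it with the rod's leg.
- rod: The whole bent rod; origin and axes as rod_handle.
Mind the look-alikes: they are no part of the job. Several things look just like the cradle: the one meant starts farthest to the robot's left.

How it is judged (in metres and radians):
On the way:
1. the rod presses the slide against its left stop (within 2 mm) with 3 to 7 N, kept for 1 s (value of joint slide above 0.038 m and contact force between rod and slide between 3 and 7 N), for 1 s.
At the end, for the whole second after the job is handed in: The slide is fully left (within 2 mm of its stop); the rod rests in both notches of the cradle, handle centre within 12 mm along and 6 mm across of the cradle's centre and at 143 to 154 mm height, level and aligned within 0.12 rad, leg down at the cradle's +x end, released and at rest (value of joint slide above 0.038 m and x of rod_handle in the frame of cradle between -0.012 and 0.012 m and y of rod_handle in the frame of cradle between -0.006 and 0.006 m and z of rod_handle in the frame of cradle between 0.143 and 0.154 m and angle between rod_handle's own z axis and vertical below 0.12 rad and angle between the x axis of rod_handle and the x axis of cradle, either way round below 0.12 rad and x of rod_foot in the frame of cradle above 0.05 m and linear speed of rod below 0.02 m/s); the robot touches nothing.
It fails at once if the slide is loaded with more than 10 N (contact force between anything else and slide above 10 N).
It fails at once if the slide is touched by the robot itself (contact force between any of the fingers, the arm and slide above 0.5 N).
It fails at once if the guard is knocked (more than 8 N) (contact force between anything else and guard above 8 N).
It fails at once if another thing on the bench is shifted by more than 20 mm (distance of any of tape_1, screwdriver, pen_1, flux_bottle from where it was at the start of the episode above 0.02 m).
It also fails if it takes over 56 s, if anything falls off the work surface, if the arm or the gripper's body presses on something with over 40 N, if the wrist force passes 120 N, or if a joint passes its speed limit or range.

## Working session

There is one attempt and no reset: what is moved stays moved. The work goes in short steps, Python scripts to look and compute and a shell command to move; the robot and the scene stay as the last step left them, time stands still between calls to the robot, and variables do not carry over. Pictures are saved under pics/ and viewed, and the job is handed in when it is done.

```bash
ls; mkdir -p pics; python3 - <<'E'
from cell import monitor, imaging, models
import cv2, numpy as np
s=monitor.sense(); print({k:np.round(v,3).tolist() for k,v in s.items()})
for c in ["scene","side","wrist"]:
    p,d=imaging.capture(c); cv2.imwrite(f"pics/{c}0.png",p[:,:,::-1]); np.save(f"pics/{c}0_d.npy",d)
    ci=imaging.camera_info(c); print(c,np.round(ci["mtx"],1).tolist(),ci["k1"],np.round(ci["cam_to_world"],3).tolist())
E
```

```text
pics
{'clock': 0.0, 'qpos': [-6.196, 27.376, 1.281, 89.18, -0.656, 63.557, -4.762], 'joint_velocities': [0.058, 0.018, 0.068, 0.027, -0.031, 0.067, 0.022], 'joint_torque': [-0.001, -59.644, 1.608, -28.119, 0.012, 0.009, 0.0], 'ee_pos': [0.674, -0.0, 0.244], 'ee_rot': [[-0.0, 1.0, -0.002], [1.0, 0.0, -0.0], [-0.0, -0.002, -1.0]], 'force': [0.016, -0.076, 0.991], 'wrist_torque': [0.042, -0.021, 0.003], 'finger_gap': 0.085}
scene [[468.3, 0.0, 315.5], [0.0, 468.3, 240.2], [0.0, 0.0, 1.0]] -0.11991447616889023 [[0.513, -0.357, 0.781, -0.204], [-0.858, -0.237, 0.455, -0.683], [0.023, -0.903, -0.428, 0.509], [0.0, 0.0, 0.0, 1.0]]
side [[451.4, 0.0, 318.2], [0.0, 451.4, 243.1], [0.0, 0.0, 1.0]] -0.018724527876539235 [[0.828, -0.346, 0.44, 0.066], [-0.56, -0.49, 0.668, -0.985], [-0.016, -0.8, -0.6, 0.777], [0.0, 0.0, 0.0, 1.0]]
wrist [[392.0, 0.0, 313.9], [0.0, 392.0, 241.5], [0.0, 0.0, 1.0]] -0.006429872213986102 [[1.0, 0.002, -0.001, 0.675], [0.001, -0.951, -0.311, 0.08], [-0.002, 0.311, -0.951, 0.373], [0.0, 0.0, 0.0, 1.0]]
```

View pics/scene0.png

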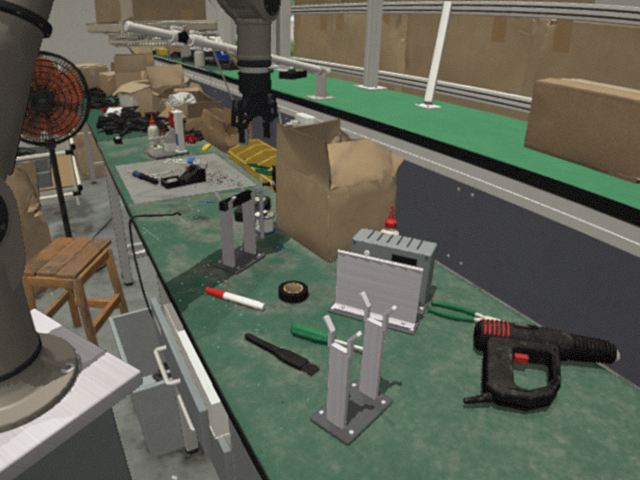

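View pics/side0.png

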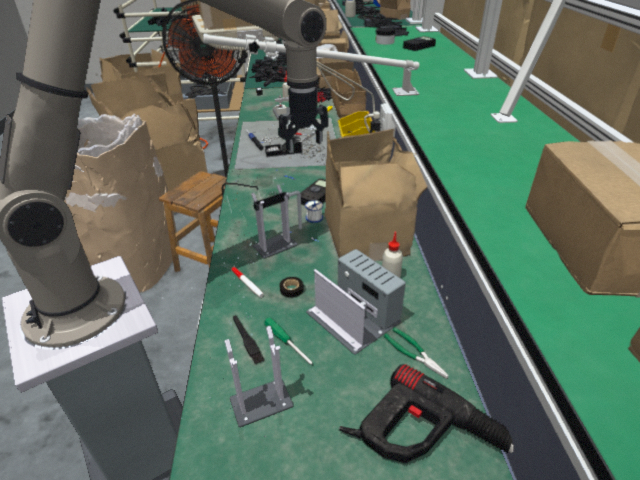

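View pics/wrist0.png

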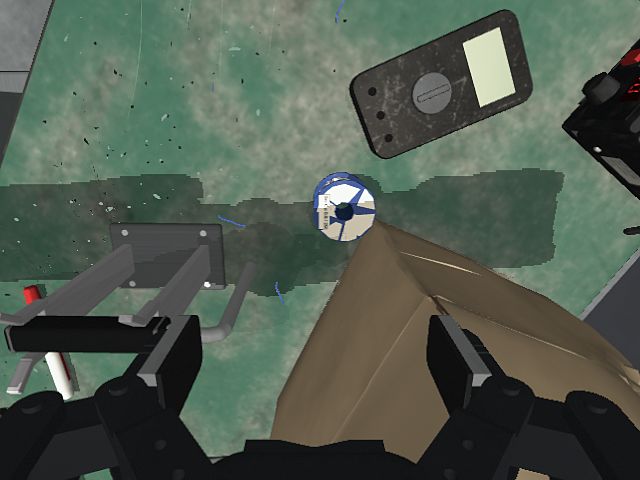

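The scene view shows the loaded cradle at about (240,230), the empty look-alike at (350,390), guard and unit at (380,285), and the carton between them at (330,190). The side view agrees. Next I'll measure these.

```bash
cat > h.py <<'E'
from cell import monitor, imaging, models
import cv2, numpy as np
np.set_printoptions(precision=4,suppress=True)
def cap(c,name=None):
    ci=imaging.camera_info(c); p,d=imaging.capture(c)
    if name: cv2.imwrite(f"pics/{name}.png",p[:,:,::-1]); np.save(f"pics/{name}_d.npy",d)
    return p,d,ci
def tow(ci,P):
    T=np.array(ci["cam_to_world"]); return np.asarray(P)@T[:3,:3].T+T[:3,3]
def cloud(d,ci):
    v,u=np.mgrid[0:480,0:640].astype(float); 
    K=np.array(ci["mtx"]); k=ci["k1"]
    pts=np.stack([u.ravel(),v.ravel()],1)[:,None]
    n=cv2.undistortPoints(pts,K,np.array([k,0,0,0.]))[:,0]
    P=np.column_stack([n,np.ones(len(n))])*d.ravel()[:,None]
    return tow(ci,P).reshape(480,640,3)
def proj(ci,X):
    T=np.linalg.inv(np.array(ci["cam_to_world"])); X=np.atleast_2d(X)@T[:3,:3].T+T[:3,3]
    n=X[:,:2]/X[:,2:]; r2=(n**2).sum(1,keepdims=True); n=n*(1+ci["k1"]*r2)
    K=np.array(ci["mtx"]); return n*[K[0,0],K[1,1]]+K[:2,2]
E
python3 - <<'E'
from h import *
for c in ["scene","side","wrist"]:
    p,d,ci=cap(c,c+"1")
    for t in ["rod_handle","rod_foot","cradle","unit","guard","tape_1","screwdriver","pen_1","flux_bottle","torn_carton"]:
        if c=="wrist" and t in("tape_1","flux_bottle","screwdriver"): continue
        r=models.tip_of(t,c)
        print(c,t,[(round(x["p"],2),tow(ci,x["position"]).round(3).tolist()) for x in r[:4]])
print(monitor.sense()["clock"])
E
```

```text
scene rod_handle [(0.68, [0.527, -0.054, 0.146])]
scene rod_foot [(0.68, [0.615, -0.056, 0.032])]
scene cradle [(0.82, [0.529, -0.054, 0.002]), (0.72, [0.253, -0.486, 0.004]), (0.7, [0.472, -0.239, 0.001])]
scene unit [(0.72, [0.543, -0.406, -0.0])]
scene guard [(0.84, [0.493, -0.408, 0.008])]
scene tape_1 [(0.76, [0.471, -0.238, 0.002]), (0.19, [0.374, -0.39, -0.001])]
scene screwdriver [(0.75, [0.372, -0.387, 0.0])]
scene pen_1 [(0.88, [0.387, -0.151, 0.001]), (0.59, [0.531, -0.056, 0.153])]
scene flux_bottle [(0.43, [0.546, -0.404, 0.004])]
scene torn_carton [(0.54, [0.612, -0.056, 0.028])]
side rod_handle []
side rod_foot [(0.7, [0.473, -0.242, 0.0]), (0.68, [0.616, -0.057, 0.027])]
side cradle [(0.88, [0.254, -0.488, -0.005]), (0.73, [0.53, -0.06, 0.001])]
side unit [(0.63, [0.543, -0.407, -0.001])]
side guard [(0.66, [0.497, -0.412, 0.003])]
side tape_1 [(0.73, [0.472, -0.239, -0.003]), (0.18, [0.374, -0.393, -0.0])]
side screwdriver [(0.73, [0.543, -0.409, -0.001]), (0.62, [0.376, -0.392, 0.001])]
side pen_1 []
side flux_bottle [(0.62, [0.712, -0.34, 0.004])]
side torn_carton []
wrist rod_handle [(0.63, [0.391, -0.155, 0.003]), (0.58, [0.529, -0.06, 0.149])]
wrist rod_foot [(0.71, [0.613, -0.059, 0.023])]
wrist cradle [(0.94, [0.528, -0.058, -0.002])]
wrist unit []
wrist guard []
wrist pen_1 [(0.85, [0.393, -0.156, 0.001])]
wrist torn_carton []
1.65
```

```bash
python3 - <<'E'
from h import *
for c in ["scene","side"]:
    d=np.load(f"pics/{c}1_d.npy"); ci=imaging.camera_info(c); W=cloud(d,ci); p=cv2.imread(f"pics/{c}1.png")
    # guard
    X=W.reshape(-1,3); m=(d.ravel()>0)
    g=X[m&(X[:,2]>.02)&(X[:,2]<.115)&(abs(X[:,0]-.495)<.03)&(abs(X[:,1]+.408)<.075)]
    for it in range(3):
        A=np.column_stack([g[:,1],np.ones(len(g))]); co=np.linalg.lstsq(A,g[:,0],rcond=None)[0]; r=g[:,0]-A@co; g=g[abs(r)<.006]
    print(c,"guard x=",co[0],"y+",co[1],"yaw deg",-np.degrees(np.arctan(co[0])),len(g),"x at -.407",co[0]*-.407+co[1])
    g=X[m&(X[:,2]>.03)&(X[:,2]<.126)&(abs(X[:,0]-(co[0]*X[:,1]+co[1]))<.006)]
    print("y ext",np.percentile(g[:,1],[.5,99.5]),"z max",np.percentile(g[:,2],[99,99.9]))
    b=X[m&(X[:,2]>.110)&(X[:,2]<.128)&(X[:,0]>.535)&(X[:,0]<.66)&(abs(X[:,1]+.407)<.11)]
    print("box top", len(b), np.percentile(b,[1,50,99],axis=0))
    print(cv2.minAreaRect(b[:,:2].astype(np.float32)))
    # handle
    h=X[m&(X[:,2]>.152)&(X[:,2]<.170)&(abs(X[:,0]-.528)<.06)&(abs(X[:,1]+.057)<.02)]
    print("handle top",len(h),np.percentile(h,[1,50,99],axis=0)); 
    if len(h)>5:print(cv2.fitLine(h[:,:2].astype(np.float32),cv2.DIST_HUBER,0,.01,.01).ravel())
    u,v=proj(ci,[.56,-.407,.06])[0]; u,v=int(u),int(v)
    cv2.imwrite(f"pics/{c}_unit.png",cv2.resize(p[max(0,v-70):v+70,u-90:u+90],None,fx=4,fy=4,interpolation=2))
d=np.load("pics/wrist1_d.npy"); ci=imaging.camera_info("wrist"); X=cloud(d,ci).reshape(-1,3)
h=X[(X[:,2]>.154)&(X[:,2]<.168)&(abs(X[:,0]-.528)<.07)&(abs(X[:,1]+.057)<.03)]
print(len(h),np.percentile(h,[1,50,99],axis=0),cv2.minAreaRect(h[:,:2].astype(np.float32)))
c=X[(X[:,2]>.1)&(X[:,0]>.57)&(X[:,1]<.0)]
print("carton min x by z");
for z in(.12,.2,.24): 
    q=c[abs(c[:,2]-z)<.015]; print(z,len(q),q[q[:,0].argmin()] if len(q) else 0)
E
```

```text
scene guard x= -0.10394876778044426 y+ 0.4499096313277131 yaw deg 5.934512103674124 3392 x at -.407 0.4922167798143539
y ext [-0.8596 -0.33  ] z max [0.1238 0.1249]
box top 1383 [[ 0.5537 -0.4786  0.1103]
 [ 0.578  -0.4042  0.1197]
 [ 0.6204 -0.3234  0.1217]]
((0.5890169739723206, -0.3988668620586395), (0.06344711035490036, 0.15972216427326202), 5.756162643432617)
handle top 300 [[ 0.4786 -0.076   0.1521]
 [ 0.5249 -0.0605  0.1604]
 [ 0.5751 -0.0375  0.1691]]
[ 0.9968 -0.08    0.5247 -0.0603]
side guard x= -0.09949674659489499 y+ 0.45184099196762983 yaw deg 5.682042909230771 1402 x at -.407 0.4923361678317521
y ext [-0.871  -0.3332] z max [0.1227 0.1256]
box top 1344 [[ 0.556  -0.4819  0.1105]
 [ 0.5874 -0.411   0.1179]
 [ 0.6235 -0.3265  0.121 ]]
((0.590719997882843, -0.40215927362442017), (0.06284662336111069, 0.1611482948064804), 5.401830196380615)
handle top 224 [[ 0.4806 -0.0762  0.1527]
 [ 0.5289 -0.0604  0.1584]
 [ 0.5764 -0.0385  0.169 ]]
[ 0.9965 -0.0831  0.5203 -0.0603]
4766 [[ 0.4823 -0.0746  0.1543]
 [ 0.5222 -0.0531  0.1601]
 [ 0.5752 -0.0376  0.1671]] ((0.5280832052230835, -0.04878794774413109), (0.09996780753135681, 0.04574009031057358), 12.517088890075684)
carton min x by z
0.12 6370 [ 0.57   -0.0469  0.1256]
0.2 10119 [ 0.6885 -0.1097  0.1851]
0.24 3030 [ 0.6317 -0.0041  0.2456]
```

```bash
python3 - <<'E'
from h import *
for c in ["scene","side"]:
    d=np.load(f"pics/{c}1_d.npy"); ci=imaging.camera_info(c); X=cloud(d,ci).reshape(-1,3); X=X[d.ravel()>0]
    q=X[(X[:,0]>.5)&(X[:,0]<.85)&(X[:,1]>-.36)&(X[:,1]<-.02)&(X[:,2]>.18)&(X[:,2]<.45)]
    for z in(.2,.25,.3,.35):
        r=q[abs(q[:,2]-z)<.02]; print(c,z,len(r),np.percentile(r,[1,99],axis=0).tolist() if len(r) else 0, r[r[:,0].argmin()] if len(r) else 0, r[r[:,1].argmin()] if len(r) else 0)
    print(q[:,2].max())
E
```

```text
scene 0.2 2509 [[0.6389887398716684, -0.3558657350809402, 0.18047898529861148], [0.8477892867369644, -0.028147766503003654, 0.21962749313484134]] [ 0.6336 -0.2236  0.2192] [ 0.8259 -0.3599  0.1814]
scene 0.25 2468 [[0.6307043963728606, -0.35592327235855464, 0.23042099615388598], [0.8480329516623267, -0.026943524706637096, 0.26950823360275233]] [ 0.6266 -0.2185  0.2695] [ 0.8006 -0.3597  0.2606]
scene 0.3 240 [[0.6269079345443997, -0.3589532485395421, 0.2800479366830391], [0.84876976172215, -0.04766591284593611, 0.28770416224679796]] [ 0.6249 -0.2166  0.2821] [ 0.8328 -0.3599  0.2869]
scene 0.35 90 [[0.6427731448980222, -0.037900635076322235, 0.331681028809416], [0.6911913576712031, -0.02012358153107365, 0.36977344843488047]] [ 0.641  -0.0208  0.3646] [ 0.6681 -0.0393  0.3654]
0.449987464537416
side 0.2 2181 [[0.6410822070254149, -0.33252388035309394, 0.18043518599975522], [0.8475315481087989, -0.02999298934899089, 0.21959851162650806]] [ 0.6362 -0.2255  0.2176] [ 0.8091 -0.3597  0.2117]
side 0.25 1766 [[0.6336185213799183, -0.35131965816961847, 0.23020857268296555], [0.846998717756485, -0.03831371247043039, 0.2693051319934791]] [ 0.6275 -0.2202  0.2697] [ 0.7982 -0.3598  0.2694]
side 0.3 254 [[0.6325358838662432, -0.3582723962266455, 0.28010090220941786], [0.8493581349446387, -0.020359803491205062, 0.3151121296561465]] [ 0.6267 -0.2171  0.2818] [ 0.8212 -0.3597  0.2856]
side 0.35 107 [[0.6443567169225615, -0.040145253114038666, 0.3307451652986694], [0.700986110851841, -0.020100617617684953, 0.3696198057395264]] [ 0.6429 -0.0253  0.3679] [ 0.6721 -0.041   0.3687]
0.4499204578925788
```

```bash
python3 - <<'E'
from h import *
p=cv2.imread("pics/wrist1.png").astype(int); d=np.load("pics/wrist1_d.npy"); ci=imaging.camera_info("wrist"); W=cloud(d,ci)
m=(p.sum(2)<130)&(abs(W[...,2]-.160)<.004)&(abs(W[...,1]+.058)<.03)&(W[...,0]<.585)&(W[...,0]>.47)
h=W[m]; print(len(h),cv2.minAreaRect(h[:,:2].astype(np.float32)),np.percentile(h,[1,50,99],axis=0))
print(cv2.fitLine(h[:,:2].astype(np.float32),cv2.DIST_HUBER,0,.01,.01).ravel())
# cradle base plate
m=(abs(W[...,2]-.006)<.006)&(abs(W[...,0]-.529)<.08)&(abs(W[...,1]+.057)<.05)&(abs(p[...,0]-p[...,1])<12)&(p.sum(2)<330)
h=W[m];print(len(h),cv2.minAreaRect(h[:,:2].astype(np.float32)))
# rod bend
m=(abs(W[...,2]-.152)<.008)&(W[...,0]>.585)&(W[...,0]<.63)&(abs(W[...,1]+.057)<.03); h=W[m]; print(len(h),h.mean(0) if len(h) else 0, h.max(0))
E
```

```text
3590 ((0.5293282270431519, -0.054434262216091156), (0.019685471430420876, 0.09931788593530655), 89.82121276855469) [[ 0.4834 -0.0634  0.1563]
 [ 0.5275 -0.0535  0.1602]
 [ 0.573  -0.0467  0.1617]]
[ 1.      0.0004  0.5299 -0.0535]
7408 ((0.5290715098381042, -0.05666418746113777), (0.1599222868680954, 0.09833552688360214), 0.09443577378988266)
427 [ 0.6102 -0.0549  0.1513] [ 0.6184 -0.0511  0.1562]
```

```bash
python3 -m handwheel '-0.4 -1 0 1 0; -0.8 -2 0 2 0; -1.2 -3 0 3 0; -1.6 -4 0 4 0; -2 -5 0 5 0; -2.28 -5.84 0 6 0; -2.28 -5.84 0 7 0; -2.28 -5.84 0 8 0; -2.28 -5.84 0 9 0; -2.28 -5.84 0 10 0; -2.28 -5.84 0 11 0; -2.28 -5.84 0 11.25 0; -2.28 -5.84 0 11.25 0; -2.28 -5.84 0 11.25 0' 60; python3 - <<'E'
from h import *
s=monitor.sense(); print(s["ee_pos"],s["ee_rot"],s["qpos"],s["clock"])
p,d,ci=cap("wrist","wrist2"); print(ci["cam_to_world"])
for t in ("rod_handle",): print([(round(x["p"],2),tow(ci,x["position"])) for x in models.tip_of(t,"wrist")])
E
```

```text
clock: 3.05
ee_pos: [0.5291, -0.0569, 0.2454]
ee_rot: [[1.0, 0.001, 0.0], [0.001, -1.0, 0.0], [0.0, -0.0, -1.0]]
force: [-0.4, 0.1, 0.2]
finger_gap: 0.0852
[ 0.5291 -0.0569  0.2454] [[ 1.      0.0014  0.0002]
 [ 0.0014 -1.      0.    ]
 [ 0.0002 -0.     -1.    ]] [-15.3979  13.9951  17.603  109.6403  -4.9997  57.085  -85.4869] 3.05
[[ 0.0025 -0.9505 -0.3107  0.6085]
 [-1.     -0.0025 -0.0005 -0.0565]
 [-0.0003  0.3107 -0.9505  0.3744]
 [ 0.      0.      0.      1.    ]]
[(0.76, array([ 0.5301, -0.0584,  0.1481]))]
```

View pics/wrist2.png

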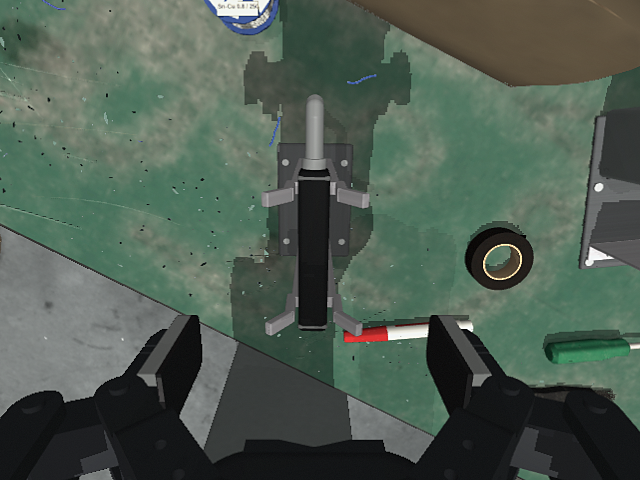

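The handle lies centred between the jaws (columns 299–329, rows 170–328), so I'll descend and grip.

```bash
python3 -m handwheel '0 0 1 0 0; 0 0 2 0 0; 0 0 3 0 0; 0 0 3.6 0 0; 0 0 4 0 0; 0 0 4 0 0; 0 0 4 0 0.4; 0 0 4 0 0.7; 0 0 4 0 1; 0 0 4 0 1; 0 0 4 0 1; 0 0 4 0 1; 0 0 4 0 1' 110
```

```text
clock: 4.45
ee_pos: [0.5294, -0.057, 0.1461]
ee_rot: [[1.0, 0.001, 0.001], [0.001, -1.0, 0.0], [0.001, -0.0, -1.0]]
force: [-1.6, 1.0, 5.4]
finger_gap: 0.0163
```

```bash
python3 -m handwheel '0 0 -0.2 0 1; 0 0 -0.6 0 1; 0 0 -1.1 0 1; 0 0 -1.7 0 1; 0 0 -2.4 0 1; 0 0 -3.2 0 1; 0 0 -4 0 1; 0 0 -4.8 0 1; 0 0 -5.4 0 1; 0 0 -5.4 0 1; 0 0 -5.4 0 1'; python3 - <<'E'
from h import *
s=monitor.sense(); print(s["ee_pos"],s["force"],s["wrist_torque"])
cap("wrist","wrist3"); cap("scene","scene3")
E
```

```text
clock: 5.55
ee_pos: [0.5291, -0.057, 0.2813]
ee_rot: [[1.0, 0.001, 0.002], [0.001, -1.0, 0.0], [0.002, -0.0, -1.0]]
force: [0.2, -0.2, -2.8]
finger_gap: 0.0162
[ 0.5291 -0.057   0.2813] [ 0.2356 -0.1865 -2.8086] [0.0263 0.0685 0.0302]
```

View pics/wrist3.png

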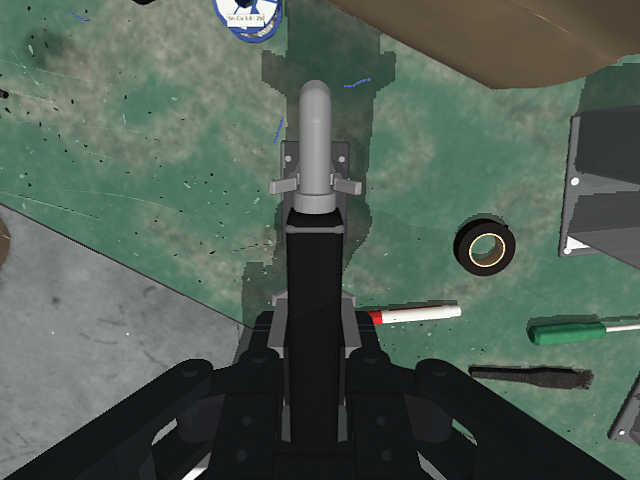

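View pics/scene3.png

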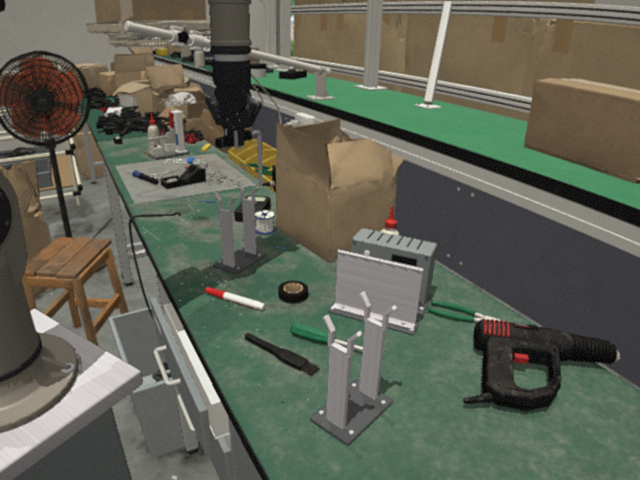

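```bash
python3 -m handwheel '-0.8 0 0 0 1; -1.8 0.3 0 0 1; -2.8 1 0 0 1; -3.3 2 0 0 1; -3.3 3 0 0 1; -3.3 4.1 0 0 1; -3.3 5.2 0 0 1; -3.3 6.3 0 0 1; -3.3 7.4 0 0 1; -3.3 8.5 0 0 1; -3.3 9.6 0 -0.2 1; -3.3 10.7 0 -0.5 1; -3.3 11.8 0 -0.71 1; -3.2 12.9 0 -0.71 1; -3 14 0 -0.71 1; -2.8 15 0 -0.71 1; -2.6 15.9 0 -0.71 1; -2.6 16.5 0 -0.71 1; -2.6 16.5 0 -0.71 1; -2.6 16.5 0 -0.71 1'; python3 - <<'E'
from h import *
s=monitor.sense(); print(s["ee_pos"],s["force"],s["wrist_torque"],s["clock"])
p,d,ci=cap("wrist","wrist4"); W=cloud(d,ci); print(imaging.camera_info("wrist")["cam_to_world"])
for t in ("slide","guard","unit","rod_foot"): print(t,[(round(x["p"],2),tow(ci,x["position"])) for x in models.tip_of(t,"wrist")], [(round(x["p"],2),tow(ci,x["position"])) for x in models.recognise(t,"wrist")])
cap("side","side4")
E
```

```text
clock: 7.65
ee_pos: [0.4635, -0.469, 0.2795]
ee_rot: [[0.995, 0.099, -0.002], [0.099, -0.995, 0.002], [-0.002, -0.002, -1.0]]
force: [0.1, 0.3, -1.9]
finger_gap: 0.0162
[ 0.4635 -0.469   0.2795] [ 0.1449  0.3014 -1.8554] [-0.0149  0.0379  0.0164] 7.65
[[ 0.1014 -0.9451 -0.3105  0.5431]
 [-0.9948 -0.097  -0.0297 -0.4604]
 [-0.002   0.3119 -0.9501  0.4085]
 [ 0.      0.      0.      1.    ]]Traceback (most recent call last):
  File "<stdin>", line 4, in <module>
ValueError: it knows: cradle, flux_bottle, guard, pen, rod, rod_foot, rod_handle, screwdriver, tape, torn_carton, unit
```

View pics/wrist4.png

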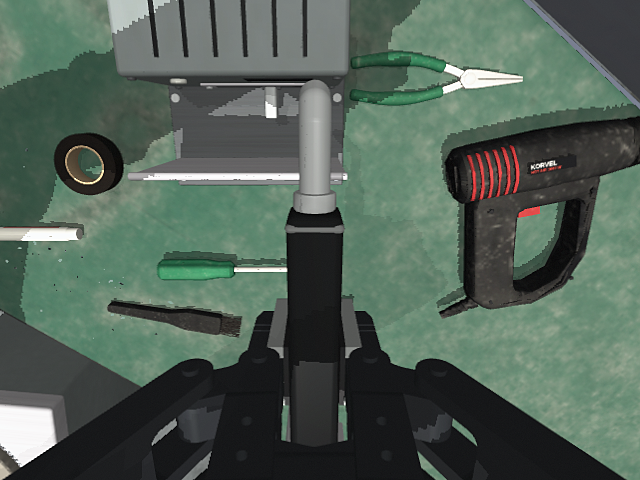

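The wrist picture shows the tab at about (271,101) in the gap, the guard's edge at rows 165–183, the box face at row ~80, and the rod's bend at (316,85), clear to the right of the tab.

```bash
python3 - <<'E'
from h import *
p=cv2.imread("pics/wrist4.png").astype(int); d=np.load("pics/wrist4_d.npy"); ci=imaging.camera_info("wrist"); W=cloud(d,ci)
th=np.radians(5.7); R=np.array([[np.cos(th),-np.sin(th)],[np.sin(th),np.cos(th)]]); o=np.array([.541,-.4065])
def U(P): P=np.atleast_2d(P); return np.column_stack([(P[:,:2]-o)@R,P[:,2]])
q=W[80:125,255:290].reshape(-1,3); q=U(q); print("tab",np.percentile(q[(q[:,2]>.03)&(q[:,2]<.065)],[2,50,98],axis=0))
q=U(W[150:190,130:345].reshape(-1,3)); g=q[(q[:,2]>.1)&(q[:,2]<.13)]; print("guard top",np.percentile(g,[2,50,98],axis=0),cv2.fitLine(g[:,:2].astype(np.float32),2,0,.01,.01).ravel())
q=U(W[60:95,120:300].reshape(-1,3)); g=q[(q[:,2]>.1)&(q[:,2]<.13)]; print("box top",np.percentile(g,[1,50,99],axis=0))
q=U(W[75:200,295:335].reshape(-1,3)); g=q[(q[:,2]>.25)]; print("rod",np.percentile(g,[1,50,99],axis=0))
q=U(W[210:400,280:350].reshape(-1,3)); g=q[(q[:,2]>.285)&(q[:,2]<.31)]; print("handle",np.percentile(g,[1,50,99],axis=0))
s=monitor.sense(); print("tcp",U(s["ee_pos"]))
E
```

```text
tab [[-0.0067 -0.0305  0.0393]
 [ 0.0112 -0.0164  0.0533]
 [ 0.021  -0.0051  0.0605]]
guard top [[-0.0495 -0.073   0.1005]
 [-0.0461  0.0142  0.1227]
 [-0.0443  0.0784  0.1247]] [ 0.0044 -1.     -0.0466  0.0125]
box top [[ 0.0201 -0.0422  0.1004]
 [ 0.025   0.0183  0.1191]
 [ 0.0307  0.0776  0.1212]]
rod [[-0.0284 -0.0587  0.2778]
 [-0.0113 -0.0536  0.2873]
 [ 0.0058 -0.0486  0.291 ]]
handle [[-0.0991 -0.0643  0.2879]
 [-0.0661 -0.0537  0.2937]
 [-0.0328 -0.0434  0.3058]]
tcp [[-0.0829 -0.054   0.2797]]
```

```bash
python3 - <<'E'
from h import *
p=cv2.imread("pics/wrist4.png").astype(int); d=np.load("pics/wrist4_d.npy"); ci=imaging.camera_info("wrist"); W=cloud(d,ci)
th=np.radians(5.7); R=np.array([[np.cos(th),-np.sin(th)],[np.sin(th),np.cos(th)]]); o=np.array([.541,-.4065])
Y=((W[...,:2]-o)@R)
for r in (95,105,112,116): print(r,[(u,p[r,u].sum()//3,round(Y[r,u,1]*1e3),round(W[r,u,2]*1e3)) for u in range(258,298,2)])
cv2.imwrite("pics/tab4.png",cv2.resize(cv2.imread("pics/wrist4.png")[70:190,160:360],None,fx=4,fy=4))
E
```

```text
95 [(258, np.int64(117), 1, 5), (260, np.int64(118), -1, 8), (262, np.int64(118), -3, 4), (264, np.int64(103), -10, 52), (266, np.int64(161), -12, 53), (268, np.int64(171), -14, 54), (270, np.int64(174), -16, 53), (272, np.int64(151), -17, 54), (274, np.int64(149), -19, 53), (276, np.int64(93), -20, 47), (278, np.int64(73), -18, 7), (280, np.int64(69), -20, 6), (282, np.int64(68), -22, 5), (284, np.int64(103), -24, 5), (286, np.int64(120), -26, 4), (288, np.int64(121), -28, 6), (290, np.int64(59), -30, 6), (292, np.int64(65), -32, 7), (294, np.int64(69), -34, 4), (296, np.int64(70), -36, 5)]
105 [(258, np.int64(130), 2, 5), (260, np.int64(129), -1, 5), (262, np.int64(130), -3, 6), (264, np.int64(104), -5, 6), (266, np.int64(247), -12, 54), (268, np.int64(253), -14, 54), (270, np.int64(255), -15, 53), (272, np.int64(235), -17, 54), (274, np.int64(169), -19, 54), (276, np.int64(106), -20, 50), (278, np.int64(74), -18, 6), (280, np.int64(67), -20, 5), (282, np.int64(58), -22, 5), (284, np.int64(122), -24, 5), (286, np.int64(119), -26, 6), (288, np.int64(118), -28, 5), (290, np.int64(126
[... 596 characters left out ...]
nt64(128), -30, 6), (292, np.int64(129), -32, 5), (294, np.int64(128), -34, 6), (296, np.int64(130), -35, 6)]
116 [(258, np.int64(77), 2, 7), (260, np.int64(75), 0, 6), (262, np.int64(77), -2, 5), (264, np.int64(69), -4, 6), (266, np.int64(221), -12, 53), (268, np.int64(255), -14, 54), (270, np.int64(254), -15, 53), (272, np.int64(255), -17, 54), (274, np.int64(255), -19, 53), (276, np.int64(171), -20, 53), (278, np.int64(73), -18, 6), (280, np.int64(66), -20, 6), (282, np.int64(69), -22, 7), (284, np.int64(66), -24, 4), (286, np.int64(66), -26, 5), (288, np.int64(78), -28, 5), (290, np.int64(77), -30, 5), (292, np.int64(78), -31, 5), (294, np.int64(78), -34, 8), (296, np.int64(78), -35, 5)]
```

View pics/tab4.png

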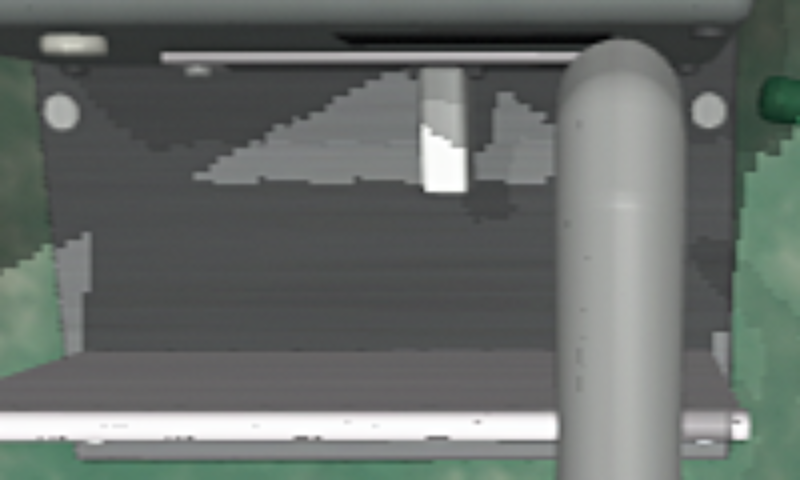

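```bash
python3 -m handwheel '0 0 0.7 0 1; 0 0 1.4 0 1; 0 0 2.1 0 1; 0 0 2.8 0 1; 0 0 3.5 0 1; 0 0 4.2 0 1; 0 0 4.7 0 1; 0 0 5 0 1; 0 0 5 0 1; 0 0 5 0 1'; python3 - <<'E'
from h import *
s=monitor.sense(); print(s["ee_pos"],s["force"],s["wrist_torque"],s["clock"])
cap("wrist","wrist5"); cap("side","side5"); print(monitor.sense()["force"])
E
```

```text
clock: 8.7
ee_pos: [0.464, -0.4684, 0.1553]
ee_rot: [[0.995, 0.1, -0.001], [0.1, -0.995, 0.001], [-0.0, -0.001, -1.0]]
force: [0.5, -0.2, -1.6]
finger_gap: 0.0164
[ 0.464  -0.4684  0.1553] [ 0.5305 -0.1813 -1.5587] [ 0.0158 -0.022  -0.0134] 8.7
[ 0.0776 -0.967  -2.182 ]
```

View pics/wrist5.png

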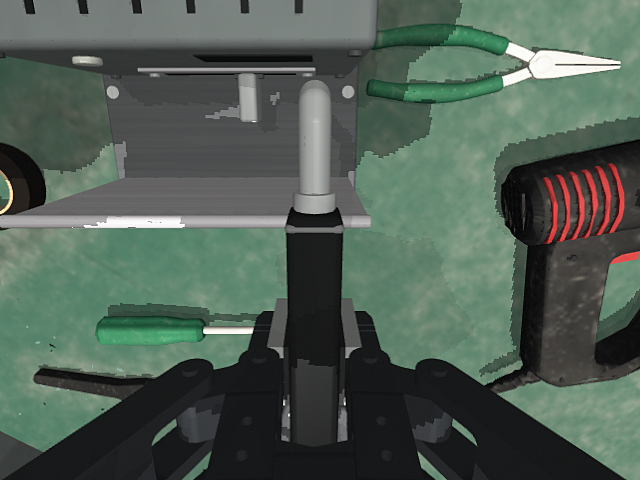

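View pics/side5.png

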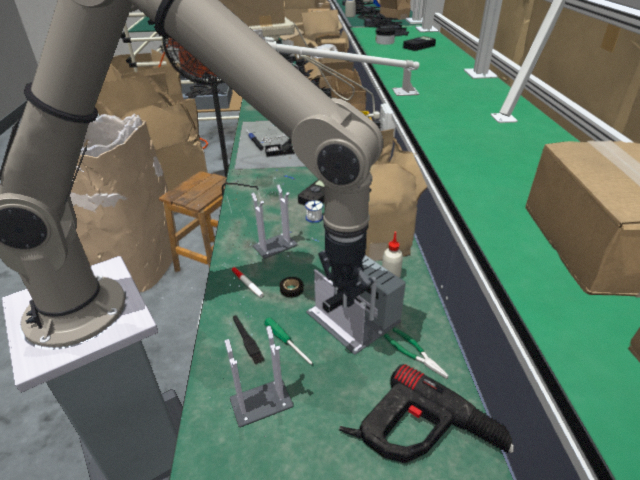

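```bash
python3 -m handwheel '0 -0.1 0 0 1; 0 -0.2 0 0 1; 0 -0.3 0 0 1; 0 -0.4 0 0 1; 0 -0.5 0 0 1; 0 -0.6 0 0 1; 0 -0.7 0 0 1; 0 -0.8 0 0 1; 0 -0.8 0 0 1; 0 -0.8 0 0 1'; python3 -c "
from h import *
s=monitor.sense();print(s['force'],s['wrist_torque'])"
```

```text
clock: 9.8
ee_pos: [0.4621, -0.4487, 0.1557]
ee_rot: [[0.995, 0.1, 0.0], [0.1, -0.995, 0.001], [0.0, -0.001, -1.0]]
force: [0.5, -0.2, -2.2]
finger_gap: 0.0163
[ 0.4668 -0.1797 -2.1764] [-0.0036  0.0889 -0.0155]
```

```bash
python3 -m handwheel '0 -0.04 0 0 1; 0 -0.08 0 0 1; 0 -0.12 0 0 1; 0 -0.16 0 0 1; 0 -0.2 0 0 1; 0 -0.24 0 0 1; 0 -0.28 0 0 1; 0 -0.32 0 0 1; 0 -0.36 0 0 1; 0 -0.4 0 0 1; 0 -0.44 0 0 1; 0 -0.48 0 0 1; 0 -0.52 0 0 1; 0 -0.56 0 0 1; 0 -0.6 0 0 1; 0 -0.64 0 0 1; 0 -0.68 0 0 1; 0 -0.72 0 0 1; 0 -0.72 0 0 1; 0 -0.72 0 0 1'; python3 - <<'E'
from h import *
s=monitor.sense();print(s['force'],s['wrist_torque'])
cap("wrist","wrist6"); s=monitor.sense();print(s['force'],s['wrist_torque'])
cv2.imwrite("pics/tab6.png",cv2.resize(cv2.imread("pics/wrist6.png")[50:240,100:400],None,fx=2.6,fy=2.6))
E
```

```text
clock: 11.8
ee_pos: [0.4602, -0.4307, 0.1557]
ee_rot: [[0.995, 0.1, -0.0], [0.1, -0.995, 0.001], [0.0, -0.001, -1.0]]
force: [0.5, -0.5, -1.8]
finger_gap: 0.0163
[ 0.5104 -0.5092 -1.7614] [-0.2567  0.0548 -0.0447]
[ 0.1095 -1.0333 -2.3497] [-0.2022  0.0905 -0.0972]
```

View pics/tab6.png

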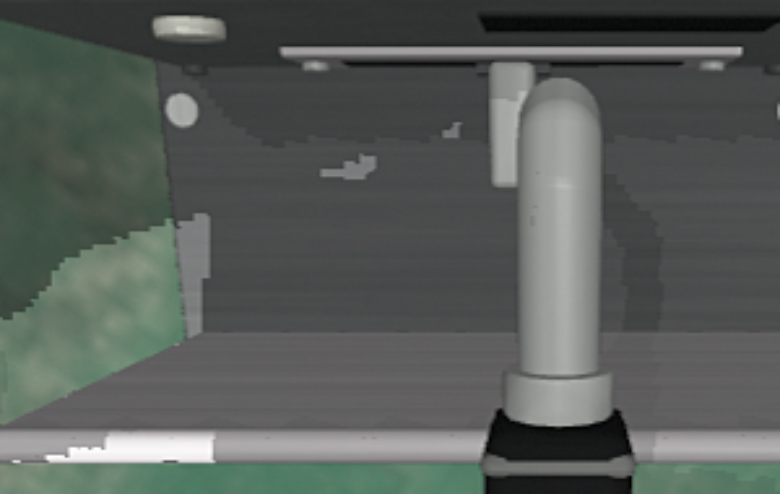

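```bash
python3 -m handwheel '0 -0.04 0 0 1; 0 -0.08 0 0 1; 0 -0.12 0 0 1; 0 -0.16 0 0 1; 0 -0.2 0 0 1; 0 -0.24 0 0 1; 0 -0.28 0 0 1; 0 -0.32 0 0 1; 0 -0.36 0 0 1; 0 -0.4 0 0 1; 0 -0.42 0 0 1; 0 -0.44 0 0 1;  0 -0.44 0 0 1; 0 -0.44 0 0 1'; python3 - <<'E'
from h import *
s=monitor.sense();print(s['force'],s['wrist_torque'])
cap("wrist","wrist7"); s=monitor.sense();print(s['force'],s['wrist_torque'])
cv2.imwrite("pics/tab7.png",cv2.resize(cv2.imread("pics/wrist7.png")[50:240,100:400],None,fx=2.6,fy=2.6))
E
```

```text
clock: 13.25
ee_pos: [0.4592, -0.4197, 0.1557]
ee_rot: [[0.995, 0.101, -0.0], [0.101, -0.995, 0.001], [-0.0, -0.001, -1.0]]
force: [0.1, -0.4, -1.0]
finger_gap: 0.0162
[ 0.0798 -0.3964 -1.0029] [-0.3719  0.0871 -0.0881]
[ 0.4636 -0.2966 -1.4169] [-0.2924  0.0463 -0.1172]
```

View pics/tab7.png

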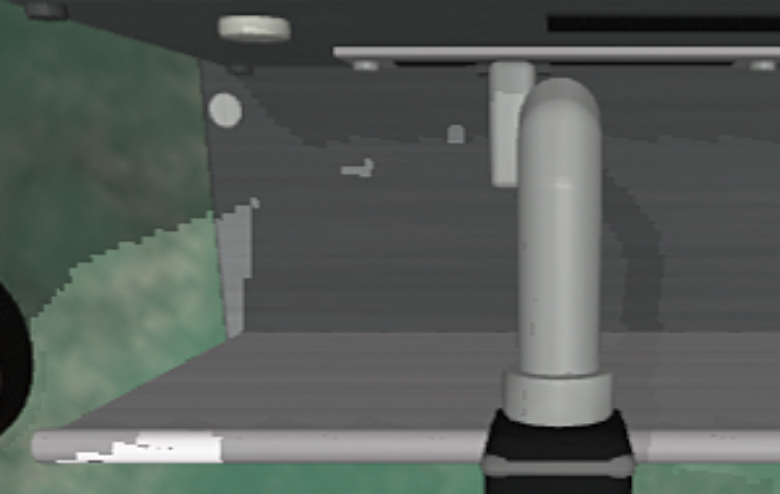

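```bash
python3 -m handwheel '0 -0.02 0 0 1; 0 -0.04 0 0 1; 0 -0.06 0 0 1; 0 -0.08 0 0 1; 0 -0.1 0 0 1; 0 -0.12 0 0 1; 0 -0.14 0 0 1; 0 -0.16 0 0 1; 0 -0.18 0 0 1; 0 -0.2 0 0 1; 0 -0.22 0 0 1; 0 -0.24 0 0 1;  0 -0.24 0 0 1; 0 -0.24 0 0 1'; python3 - <<'E'
from h import *
s=monitor.sense();print(s['force'],s['wrist_torque'])
for i in range(3):
    cap("wrist","wrist8"); s=monitor.sense();print(s['force'],s['wrist_torque'],s['ee_pos'])
cv2.imwrite("pics/tab8.png",cv2.resize(cv2.imread("pics/wrist8.png")[50:240,100:400],None,fx=2.6,fy=2.6))
E
```

```text
clock: 14.7
ee_pos: [0.4585, -0.4136, 0.1557]
ee_rot: [[0.995, 0.101, -0.0], [0.101, -0.995, 0.001], [-0.0, -0.001, -1.0]]
force: [0.3, -1.3, -1.2]
finger_gap: 0.0162
[ 0.2752 -1.3338 -1.2138] [-0.2978  0.058  -0.0476]
[-0.5042 -1.2329 -2.2689] [-0.345   0.0272 -0.0121] [ 0.4585 -0.4136  0.1557]
[-0.7332 -0.6101 -1.9335] [-0.2743 -0.0159 -0.0783] [ 0.4585 -0.4136  0.1557]
[-0.4565 -1.0309 -1.0147] [-0.2581  0.0424 -0.1189] [ 0.4585 -0.4136  0.1557]
```

View pics/tab8.png

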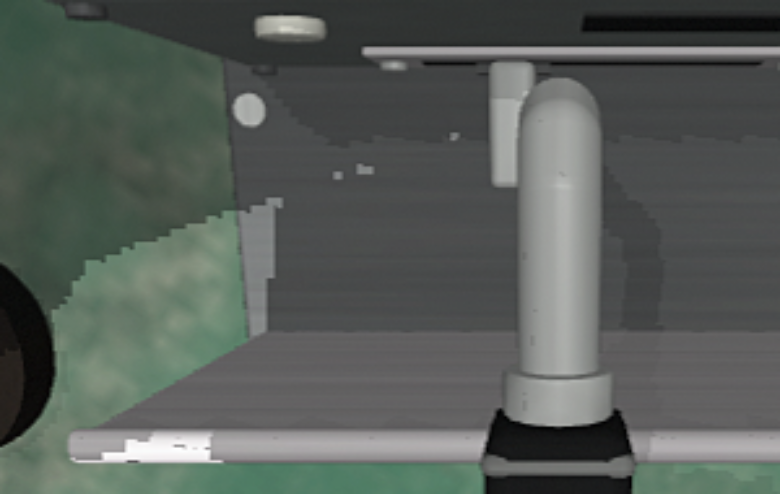

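```bash
python3 -m handwheel '0 -0.01 0 0 1; 0 -0.02 0 0 1; 0 -0.03 0 0 1; 0 -0.04 0 0 1; 0 -0.05 0 0 1; 0 -0.06 0 0 1; 0 -0.07 0 0 1; 0 -0.08 0 0 1; 0 -0.08 0 0 1'; python3 - <<'E'
from h import *
F=[]
for i in range(4):
    s=monitor.sense();F.append(np.r_[s['force'],s['wrist_torque']]); cap("wrist")
print(np.mean(F,0),s['ee_pos'])
E
```

```text
clock: 15.75
ee_pos: [0.4583, -0.4116, 0.1557]
ee_rot: [[0.995, 0.101, -0.0], [0.101, -0.995, 0.001], [-0.0, -0.001, -1.0]]
force: [0.3, -0.4, -0.7]
finger_gap: 0.0163
[ 0.4384 -0.7435 -1.3713 -0.3443  0.0285 -0.0863] [ 0.4583 -0.4116  0.1557]
```

```bash
python3 -m handwheel '0 -0.01 0 0 1; 0 -0.02 0 0 1; 0 -0.03 0 0 1; 0 -0.04 0 0 1; 0 -0.04 0 0 1'; python3 - <<'E'
from h import *
F=[]
for i in range(4):
    s=monitor.sense();F.append(np.r_[s['force'],s['wrist_torque']]); cap("wrist")
print(np.mean(F,0),s['ee_pos'])
E
```

```text
clock: 16.45
ee_pos: [0.4582, -0.4107, 0.1557]
ee_rot: [[0.995, 0.101, -0.0], [0.101, -0.995, 0.001], [-0.0, -0.001, -1.0]]
force: [-0.0, -1.1, -1.1]
finger_gap: 0.016
[ 0.0255 -1.7094 -1.8186 -0.4892 -0.0078 -0.1155] [ 0.4582 -0.4106  0.1557]
```

```bash
python3 -m handwheel '0 -0.01 0 0 1; 0 -0.02 0 0 1; 0 -0.02 0 0 1'; python3 - <<'E'
from h import *
F=[]
for i in range(4):
    s=monitor.sense();F.append(np.r_[s['force'],s['wrist_torque']]); cap("wrist")
print(np.mean(F,0),s['ee_pos'])
E
```

```text
clock: 16.95
ee_pos: [0.4582, -0.4104, 0.1557]
ee_rot: [[0.995, 0.101, -0.0], [0.101, -0.995, 0.001], [0.0, -0.001, -1.0]]
force: [0.1, -1.7, -2.1]
finger_gap: 0.0163
[ 0.0731 -2.2669 -2.1694 -0.7367 -0.0624 -0.238 ] [ 0.4582 -0.4104  0.1557]
```

```bash
python3 -m handwheel '0 -0.01 0 0 1; 0 -0.02 0 0 1; 0 -0.03 0 0 1; 0 -0.03 0 0 1'; python3 - <<'E'
from h import *
F=[]
for i in range(6):
    s=monitor.sense();F.append(np.r_[s['force'],s['wrist_torque']]); cap("wrist")
print(np.mean(F,0),s['ee_pos'])
E
```

```text
clock: 17.55
ee_pos: [0.4582, -0.4098, 0.1558]
ee_rot: [[0.995, 0.1, 0.0], [0.1, -0.995, 0.0], [0.0, -0.0, -1.0]]
force: [1.1, -3.9, -3.5]
finger_gap: 0.0166
[ 0.9676 -3.5145 -2.7667 -1.1539 -0.1408 -0.3073] [ 0.4582 -0.4098  0.1558]
```

```bash
python3 -m handwheel '0 -0.01 0 0 1; 0 -0.02 0 0 1; 0 -0.022 0 0 1; 0 -0.022 0 0 1; 0 -0.022 0 0 1; 0 -0.022 0 0 1'; python3 - <<'E'
from h import *
F=[]
for i in range(8):
    s=monitor.sense();F.append(np.r_[s['force'],s['wrist_torque']]); cap("wrist","wrist9")
print(np.mean(F,0),s['ee_pos'],s['clock'])
cv2.imwrite("pics/tab9.png",cv2.resize(cv2.imread("pics/wrist9.png")[50:240,100:400],None,fx=2.6,fy=2.6))
E
```

```text
clock: 18.45
ee_pos: [0.4582, -0.4094, 0.1559]
ee_rot: [[0.995, 0.1, 0.0], [0.1, -0.995, 0.0], [0.0, -0.0, -1.0]]
force: [1.3, -4.7, -4.2]
finger_gap: 0.0163
[ 1.2147 -4.9713 -3.2609 -1.5619 -0.2445 -0.4231] [ 0.4581 -0.4093  0.1558] 18.8
```

View pics/tab9.png

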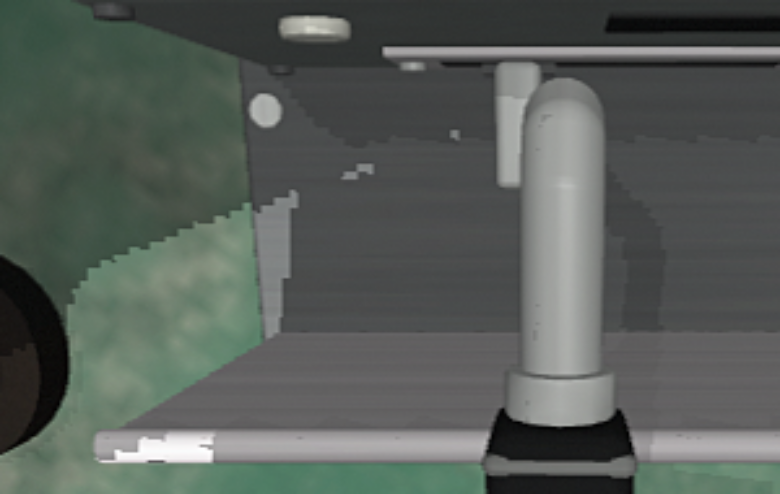

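At the stop: the tab sits ~96 px left of the plate centre, about 20 mm, and the force is ~5 N. Camera calls hold the target, so I'll use them to hold and to log the force.

```bash
python3 - <<'E'
from h import *
F=[]
for i in range(30):
    s=monitor.sense();F.append(np.r_[s['force'],s['wrist_torque']]); imaging.capture("wrist")
F=np.array(F);print(F.mean(0),F[:,1].round(1),s['clock'])
E
```

```text
[ 1.3111 -4.8881 -3.1639 -1.573  -0.2309 -0.4213] [-5.6 -4.8 -4.6 -5.2 -5.6 -4.7 -4.8 -5.4 -5.  -4.2 -4.8 -4.2 -5.1 -5.2
 -4.7 -4.2 -5.9 -4.5 -4.9 -5.8 -5.3 -5.2 -5.  -4.6 -4.2 -4.6 -4.6 -5.3
 -3.9 -4.6] 20.3
```

```bash
python3 -m handwheel '0 0.04 0 0 1; 0 0.1 0 0 1; 0 0.2 0 0 1; 0 0.35 0 0 1; 0 0.5 0 0 1; 0 0.65 0 0 1; 0 0.8 0 0 1; 0 0.8 0 0 1'; python3 - <<'E'
from h import *
cap("wrist","wrist10"); s=monitor.sense(); print(s['force'],s['wrist_torque'])
cv2.imwrite("pics/tab10.png",cv2.resize(cv2.imread("pics/wrist10.png")[50:240,50:400],None,fx=2.2,fy=2.2))
E
```

```text
clock: 21.15
ee_pos: [0.46, -0.4299, 0.1558]
ee_rot: [[0.995, 0.1, 0.0], [0.1, -0.995, 0.0], [0.0, -0.0, -1.0]]
force: [-1.0, 0.6, -1.3]
finger_gap: 0.0167
[-0.8233  0.1639 -1.3105] [-0.005  -0.0581  0.0511]
```

View pics/tab10.png

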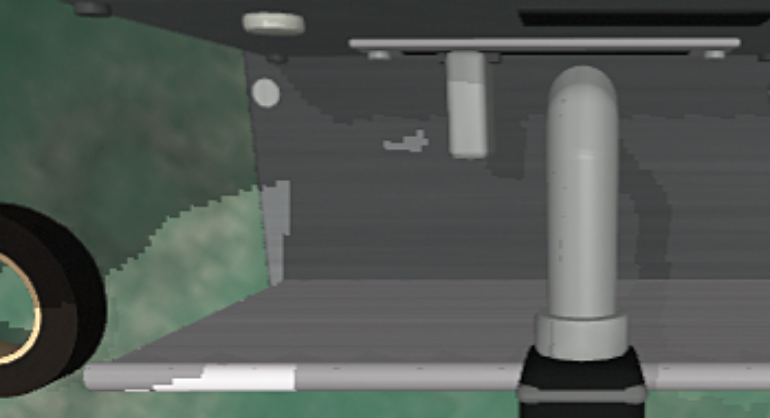

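```bash
python3 -m handwheel '0 0 -0.4 0 1; 0 0 -1.1 0 1; 0 0 -1.9 0 1; 0 0 -2.7 0 1; 0 0 -3.5 0 1; 0 0 -4.3 0 1; 0 0 -5.1 0 1; 0 0 -5.3 0 1; 0 0 -5.3 0 1'; python3 - <<'E'
from h import *
s=monitor.sense(); e=s['ee_pos'];R=s['ee_rot']
for n,t in (("way",[.447,-.25,.286]),("way2",[.447,-.18,.286]),("end",[.5294,-.057,.286])): print(n,R.T@(np.array(t)-e)/.025)
print(e,np.degrees(np.arctan2(R[1,0],R[0,0]))/8)
E
```

```text
clock: 22.1
ee_pos: [0.4602, -0.4298, 0.2893]
ee_rot: [[0.995, 0.1, 0.002], [0.1, -0.995, -0.0], [0.002, 0.001, -1.0]]
force: [0.7, 0.3, -2.6]
finger_gap: 0.0165
way [ 0.1923 -7.2087  0.1281]
way2 [ 0.4719 -9.9947  0.1268]
end [  4.2427 -14.561    0.1301]
[ 0.4602 -0.4298  0.2893] 0.716345911866472
```

```bash
python3 -m handwheel '-0.2 -0.8 0 0 1; -0.3 -1.8 0 0 1; -0.2 -2.9 0 0 1; -0.1 -4 0 0 1; 0 -5.1 0 0 1; 0.1 -6.2 0 0 1; 0.2 -7.3 0 0.1 1; 0.3 -8.4 0 0.3 1; 0.4 -9.5 0 0.5 1; 0.5 -10.6 0 0.72 1; 0.6 -11.7 0 0.72 1; 0.8 -12.8 0 0.72 1; 1.1 -13.8 0 0.72 1; 1.7 -14.4 0 0.72 1; 2.5 -14.56 0 0.72 1; 3.3 -14.56 0 0.72 1; 4 -14.56 0 0.72 1; 4.24 -14.56 0 0.72 1; 4.24 -14.56 0 0.72 1; 4.24 -14.56 0 0.72 1'; python3 - <<'E'
from h import *
s=monitor.sense(); e=s['ee_pos'];R=s['ee_rot']; print(e,R,s['wrist_torque'])
print(R.T@(np.array([.5294,-.057,.1461])-e)/.025)
p,d,ci=cap("wrist","wrist11"); W=cloud(d,ci)
m=(W[...,2]>.285)&(W[...,2]<.33)&(W[...,0]>.54)&(W[...,0]<.64)&(abs(W[...,1]+.057)<.02)
h=W[m]; print(len(h),cv2.minAreaRect(h[:,:2].astype(np.float32)),h.max(0))
A=np.column_stack([h[:,0],np.ones(len(h))])
for nm,a in(("handle",h[:,0]<.577),("rod",h[:,0]>.59)): 
  g=h[a]; print(nm,len(g),np.median(g[:,1]),np.percentile(g[:,2],[10,50,90]))
print(cv2.fitLine(h[:,:2].astype(np.float32),2,0,.01,.01).ravel())
E
```

```text
clock: 24.1
ee_pos: [0.5286, -0.0575, 0.2887]
ee_rot: [[1.0, -0.001, 0.0], [-0.001, -1.0, -0.001], [0.0, 0.001, -1.0]]
force: [-0.4, -0.2, -1.4]
finger_gap: 0.0163
[ 0.5286 -0.0575  0.2887] [[ 1.     -0.0012  0.0003]
 [-0.0012 -1.     -0.0007]
 [ 0.0003  0.0007 -1.    ]] [-0.0448  0.0236  0.0141]
[ 0.0293 -0.0238  5.7048]
12831 ((0.5790455937385559, -0.056999482214450836), (0.07808995991945267, 0.03997582942247391), 0.0007131111924536526) [ 0.6181 -0.037   0.33  ]
handle 7987 -0.05725931173505461 [0.3018 0.303  0.3244]
rod 2976 -0.05726324931157224 [0.2927 0.2963 0.2979]
[ 1.     -0.0032  0.5701 -0.0572]
```

View pics/wrist11.png

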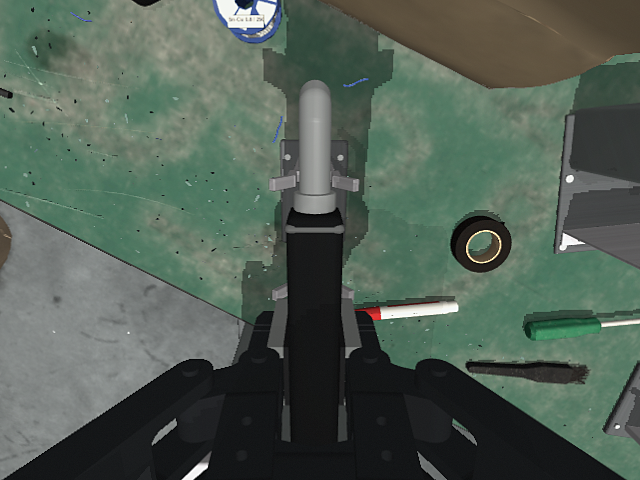

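The rod still sits straight in the grip and over the notches. Lowering it now.

```bash
python3 -m handwheel '0.03 -0.02 0.6 0 1; 0.03 -0.02 1.4 0 1; 0.03 -0.02 2.2 0 1; 0.03 -0.02 3 0 1; 0.03 -0.02 3.6 0 1; 0.03 -0.02 4.2 0 1; 0.03 -0.02 4.6 0 1; 0.03 -0.02 5 0 1; 0.03 -0.02 5.2 0 1; 0.03 -0.02 5.4 0 1; 0.03 -0.02 5.5 0 1; 0.03 -0.02 5.6 0 1; 0.03 -0.02 5.65 0 1; 0.03 -0.02 5.65 0 1; 0.03 -0.02 5.65 0 1'
```

```text
clock: 25.65
ee_pos: [0.5295, -0.057, 0.1478]
ee_rot: [[1.0, -0.001, 0.001], [-0.001, -1.0, -0.001], [0.001, 0.001, -1.0]]
force: [0.3, 0.3, -1.8]
finger_gap: 0.0162
```

```bash
python3 -m handwheel '0 0 0.03 0 1; 0 0 0.06 0 1; 0 0 0.08 0 1; 0 0 0.08 0 1; 0 0 0.08 0 1'
```

```text
clock: 26.15
ee_pos: [0.5296, -0.0571, 0.1461]
ee_rot: [[1.0, -0.001, 0.001], [-0.001, -1.0, -0.0], [0.001, 0.0, -1.0]]
force: [-2.1, 0.2, 3.2]
finger_gap: 0.0164
```

```bash
python3 -m handwheel '0 0 0 0 0.7; 0 0 0 0 0.6; 0 0 0 0 0.4; 0 0 0 0 0.2; 0 0 0 0 0; 0 0 0 0 0; 0 0 0 0 0; 0 0 0 0 0; 0 0 -0.6 0 0; 0 0 -1.4 0 0; 0 0 -2.4 0 0; 0 0 -3.4 0 0; 0 0 -4.4 0 0; 0 0 -5 0 0; 0 0 -5 0 0; 0 0 -5 0 0'; python3 - <<'E'
from h import *
p,d,ci=cap("wrist","wrist12"); W=cloud(d,ci)
for t in("rod_handle","rod_foot","cradle"): print(t,[(round(x["p"],2),tow(ci,x["position"])) for x in models.tip_of(t,"wrist")])
m=(p.astype(int).sum(2)<130)&(abs(W[...,2]-.160)<.006)&(abs(W[...,1]+.058)<.03)&(W[...,0]<.585)&(W[...,0]>.47); h=W[m]
print(len(h),cv2.minAreaRect(h[:,:2].astype(np.float32)),np.percentile(h,[1,50,99],axis=0)); g=h
A=np.column_stack([h[:,0],np.ones(len(h))]); print("pitch",np.linalg.lstsq(A,h[:,2],rcond=None)[0])
p,d,ci=cap("scene","scene12"); p,d,ci=cap("side","side12")
E
```

```text
clock: 27.75
ee_pos: [0.5292, -0.0569, 0.2707]
ee_rot: [[1.0, -0.001, 0.001], [-0.001, -1.0, -0.0], [0.001, 0.0, -1.0]]
force: [-1.0, 0.4, -0.6]
finger_gap: 0.0853
rod_handle [(0.74, array([ 0.5276, -0.058 ,  0.1472]))]
rod_foot [(0.67, array([ 0.5294, -0.0637,  0.1496]))]
cradle []
3805 ((0.529534637928009, -0.05662310868501663), (0.017766494303941727, 0.0995887890458107), 89.80286407470703) [[ 0.4815 -0.0654  0.1572]
 [ 0.5339 -0.0567  0.1602]
 [ 0.5788 -0.0482  0.1618]]
pitch [-0.0022  0.1612]
```

View pics/wrist12.png

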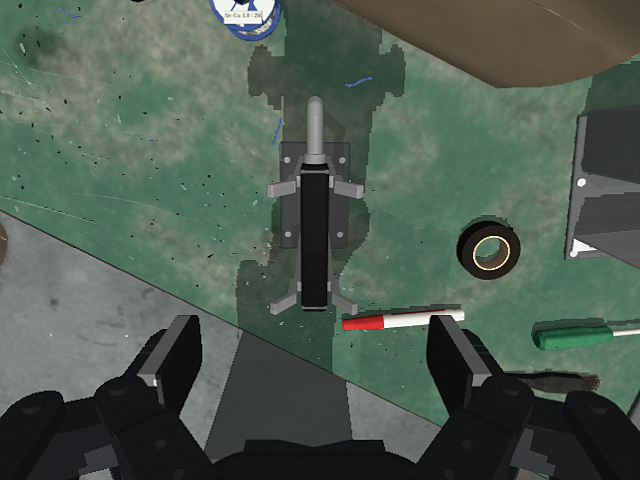

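View pics/scene12.png

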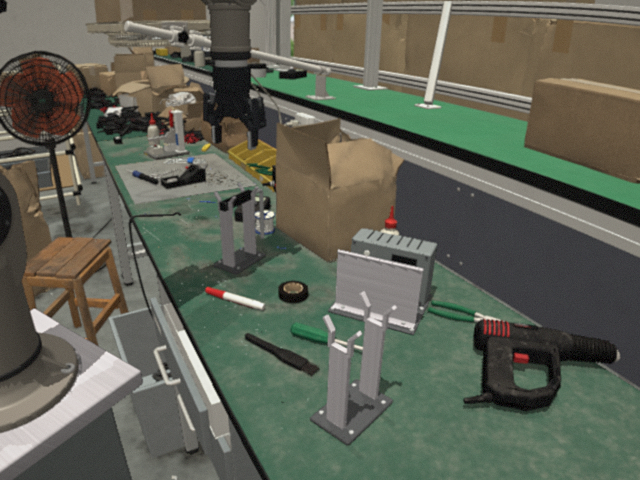

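View pics/side12.png

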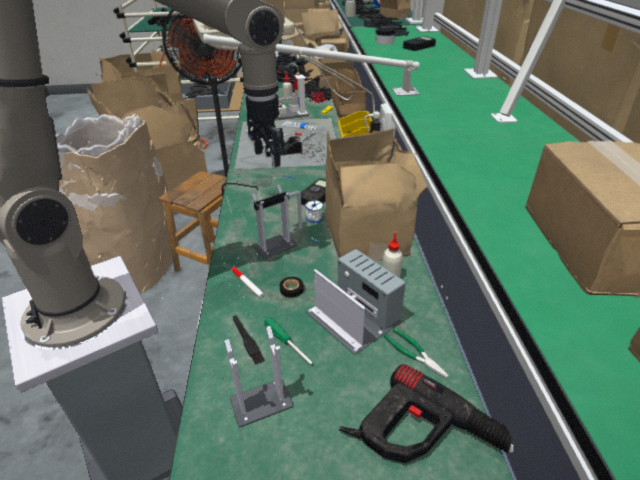

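```bash
python3 -c "
from cell import workorder; print(workorder.close_job())"
```

```text
the job is handed in; nothing more can be done
None
```

The job is handed in at about 28 s on the robot's clock, with every check agreeing except one network reading of the rod's foot. No verdict is reported.

- **Push:** I lifted the rod from the leftmost cradle, carried it in front of the carton and lowered its leg into the gap behind the guard. I then pushed the tab left at low speed until it met its stop. The wrist sensor read about 4.9 N on average for around 2 s, with single noisy readings from 3.9 to 5.9 N.
- **Slide:** After I backed the leg off, the picture showed the tab still about 19–20 mm left of the mounting plate's centre, which is full travel. That position comes from the picture and the force rise; I had no direct reading of the travel.
- **Rod:** It is back in both notches, with the handle centre at about (0.5295, -0.0566). It started at (0.529, -0.056), and the cradle's base plate centre measured (0.529, -0.057). It is level and aligned to within about 0.005 rad, with its leg at the +x end. The gripper is open and about 120 mm above.
- **Surroundings:** The last pictures show the tape, screwdriver, pen and bottle where they were, and no unexpected force showed at the wrist.
- **Checks that disagreed:** In the last wrist picture the network put the rod's foot on the handle and missed the cradle. The pictures and depth data contradict it, so I took the reading as false.

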